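# Caliper a turned blank, then lift the caliper out and turn it up to be read

### The job

A caliper stands on edge in the notched rests of a measuring board, its jaws open around a turned handle blank: slide the moving jaw gently shut until both jaws bear on the blank. Then, without losing that setting, draw the caliper up out of its rests and tip it until its display looks up rather than sideways (well past half-way), and finish the program still holding it so in the gripper, motionless, touching nothing else, some 25 cm above the bench. Leave the blanks lying on the board and everything else on the bench where it is.

Things in the scene. Friction and masses are not known exactly. Their poses are not given: they have to be found in the camera images.
- board: measuring board fixed to the bench: plywood 190 (its x) by 390 (its y) mm, 12 thick, reaching from y = -235 to +155. Origin on the bench under the fixed jaw's inner face. Two notched wooden rests carry the caliper on edge along the board's y; 5 mm strips keep the blanks in place. Its +x looks away from the robot (yaw within 0.3 rad)
- head_rest (a point): notch floor of the rest under the caliper's head, 56 mm above the bench, 28 mm to the board's +y of its origin. Wood 24 mm along y, 40 along x, top at 70 mm; notch 6.5 mm wide, open upward. Its -y face stands 2 mm beyond the fixed jaw, so it stops the caliper going further to +y
- tail_rest (a point): notch floor of the rest under the beam's tail, 68 mm above the bench, at y = -206 mm of the board. Wood 18 mm along y, 40 along x, top at 82 mm; notch 6.5 mm wide, open upward
- bed (a point): where the blank to be measured lies on the board, between the jaws: on the board's top face, 12 mm above the bench, 22 mm to the -y side of the fixed jaw
- caliper: digital caliper, 0.21 kg, on edge in the rests. Beam along its y (from -225 to +26 mm), 16 high, 5 thick. Origin: fixed jaw's inner face, beam's lower edge, mid thickness, 68 mm up at rest. x: where its face (the display) looks, level to the board's +x at first; y: from tail to fixed jaw; z up. Jaws (14 wide) reach z -48, the head z -12, small top jaws z +30. May lean a few degrees in the notches
- jaw (a joint): gap between the jaws in m (0 shut, 0.06 to 0.09 at first). The moving jaw shuts towards the caliper's +y, against 0.5 N of friction, and stays where left; shut on a blank it reads its diameter. On the way it may drag the caliper up to 3 mm until the head rest stops it, and it pushes the blank up to 11 mm along the bed until it meets the fixed jaw
- housing (a point): top centre of the display housing on the moving jaw, the part to hold: 76 mm long along the caliper's y, 16 thick along x, 32 high; its top lies 26 mm above the beam's lower edge, 94 mm above the bench at rest. The point is 50 mm to the -y side of the moving jaw's inner face and moves with it. With the jaws on a blank the caliper balances within 20 mm of it
- blank_thin: turned ash handle blank, 30 mm diameter, body 190 mm long with a 19 mm spigot of 18 mm length at its +x end, lying along its own x (the board's x), 0.11 to 0.25 kg. Origin under its mid length at the start (it turns as the blank rolls). Any one of the three blanks lies in the bed between the jaws, the other two on the board beyond the head rest
- blank_thin_axis (a point): point on the axis of blank_thin, near mid length: tells where the blank lies even after it has rolled
- blank_mid: turned ash handle blank, 35 mm diameter, body 190 mm long with a 19 mm spigot of 18 mm length at its +x end, lying along its own x (the board's x), 0.11 to 0.25 kg. Origin under its mid length at the start (it turns as the blank rolls). Any one of the three blanks lies in the bed between the jaws, the other two on the board beyond the head rest
- blank_mid_axis (a point): point on the axis of blank_mid, near mid length: tells where the blank lies even after it has rolled
- blank_thick: turned ash handle blank, 40 mm diameter, body 190 mm long with a 19 mm spigot of 18 mm length at its +x end, lying along its own x (the board's x), 0.11 to 0.25 kg. Origin under its mid length at the start (it turns as the blank rolls). Any one of the three blanks lies in the bed between the jaws, the other two on the board beyond the head rest
- blank_thick_axis (a point): point on the axis of blank_thick, near mid length: tells where the blank lies even after it has rolled
- glue_bottle: white glue bottle with a black nozzle, 66 mm diameter, 225 high; origin under its centre; leave alone
- spirit_bottle: flat green bottle with a yellow cap, 50 x 85 x 194 mm; origin under its centre; leave alone
- tape_roll: roll of cream masking tape lying flat, 100 mm diameter, 50 high, beyond the board; origin under its centre; leave alone
- sander: black and green hand sander with a round knob, 85 x 120 x 64 mm, to the robot's right; origin under its centre; leave alone
- try_square: try square lying flat, wooden stock 105 x 24 x 16 mm, steel blade 160 mm; origin under the stock's centre; leave alone
- wax_tin: round tin of wax, 75 mm diameter, 28 high, beyond the board; origin under its centre; leave alone
- offcut: pine offcut 45 x 110 x 45 mm, off the board's +y end; origin under its centre; leave alone
There are look-alikes about, which are no part of the job. Leave any purple or turquoise look-alike of the blank_thin alone.

How it is judged (in metres and radians):
On the way, in this order (a step that is already met when the one before it is completed fails the run):
1. with the caliper still in its rests, both jaws are shut on the blank lying between them, pressing on it with 1.5 N or more (((contact force between caliper and blank_thin above 1.5 N and horizontal distance between blank_thin_axis and bed below 0.03 m and height (world z) of caliper below 0.075 m and value of joint jaw between 0.0285 and 0.0315 m) or (contact force between caliper and blank_mid above 1.5 N and horizontal distance between blank_mid_axis and bed below 0.03 m and height (world z) of caliper below 0.075 m and value of joint jaw between 0.0335 and 0.0365 m) or (contact force between caliper and blank_thick above 1.5 N and horizontal distance between blank_thick_axis and bed below 0.03 m and height (world z) of caliper below 0.075 m and value of joint jaw between 0.0385 and 0.0415 m))), for 0.1 s.
2. the caliper is drawn up clear of its rests, with the jaws still as they were set (height (world z) of caliper above 0.135 m and contact force between caliper and board below 0.05 N and ((horizontal distance between blank_thin_axis and bed below 0.03 m and height (world z) of blank_thin_axis below 0.031 m and value of joint jaw between 0.0285 and 0.0315 m) or (horizontal distance between blank_mid_axis and bed below 0.03 m and height (world z) of blank_mid_axis below 0.0335 m and value of joint jaw between 0.0335 and 0.0365 m) or (horizontal distance between blank_thick_axis and bed below 0.03 m and height (world z) of blank_thick_axis below 0.036 m and value of joint jaw between 0.0385 and 0.0415 m))), for 0.1 s.
At the end, for the whole second after the job is handed in: The caliper is held still by the fingers alone, origin over 200 mm above the bench, face within 45 degrees of straight up, jaws within 1.5 mm of the diameter of the blank in the bed; that blank lies in the bed (30 mm sideways, 4 mm in height); nothing else touches the caliper (height (world z) of caliper above 0.2 m and angle between caliper's own x axis and vertical below 0.8 rad and ((horizontal distance between blank_thin_axis and bed below 0.03 m and height (world z) of blank_thin_axis below 0.031 m and value of joint jaw between 0.0285 and 0.0315 m) or (horizontal distance between blank_mid_axis and bed below 0.03 m and height (world z) of blank_mid_axis below 0.0335 m and value of joint jaw between 0.0335 and 0.0365 m) or (horizontal distance between blank_thick_axis and bed below 0.03 m and height (world z) of blank_thick_axis below 0.036 m and value of joint jaw between 0.0385 and 0.0415 m)) and contact force between caliper and the fingers above 2 N and contact force between caliper and board below 0.05 N and contact force between caliper and blank_thin below 0.05 N and contact force between caliper and blank_mid below 0.05 N and contact force between caliper and blank_thick below 0.05 N and contact force between caliper and glue_bottle below 0.05 N and contact force between caliper and spirit_bottle below 0.05 N and contact force between caliper and tape_roll below 0.05 N and contact force between caliper and sander below 0.05 N and contact force between caliper and try_square below 0.05 N and contact force between caliper and wax_tin below 0.05 N and contact force between caliper and offcut below 0.05 N and linear speed of caliper below 0.02 m/s and angular speed of caliper below 0.15 rad/s); the arm keeps its last pose, push and grip.
It fails at once if the jaws squeeze the blank with more than 80 N in all (both jaws counted) (contact force between caliper and blank_thin above 80 N or contact force between caliper and blank_mid above 80 N or contact force between caliper and blank_thick above 80 N).
It fails at once if one of the blanks is knocked more than 40 mm from its place (distance of any of blank_thin_axis, blank_mid_axis, blank_thick_axis from where it was at the start of the episode above 0.04 m).
It fails at once if another thing on the bench is pushed more than 30 mm or tipped over (distance of any of glue_bottle, spirit_bottle, tape_roll, sander, try_square, wax_tin, offcut from where it was at the start of the episode above 0.03 m or angle between any of glue_bottle, spirit_bottle, tape_roll, sander, try_square, wax_tin, offcut's own z axis and vertical above 0.5 rad).
It also fails if it takes over 54 s, if anything falls off the work surface, if the arm or the gripper's body presses on something with over 40 N, if the wrist force passes 120 N, or if a joint passes its speed limit or range.

### The arm

A 6-joint arm with a two-finger parallel gripper is mounted at the origin on the work surface. World frame = base frame: x ahead of the robot, y to its left, z up, the work surface at z = 0. Lengths are in mm, angles in rad, forces in N, time in s.
With the tool pointing down it reaches from about 250 to 725 mm from the base axis. Payload 4 kg.
Tool frame: the origin (TCP) lies midway between the tips of the shut fingers; the grasp point (between the pads) lies 19 mm behind it (manip.grip_point_offset is the distance from the TCP to the grasp point, in mm); z points along the fingers, y is the line along which they close (so a half turn about z gives the same grasp; the last joint's range is limited). The gripper opens to 85 mm and grips with 20 to 120 N. Pads are 22 mm wide; open, the fingers measure 114 mm over their backs; the gripper's body (76 mm by 85 mm) begins 54 mm behind the grasp point. The pads swing forward as they close: fully open they stand 13 mm farther back than shut.
Start: joints at [-1.114, 0.241, 0.005, 1.335, 0, 1.571], TCP at [220.537, -448.735, 231.306] pointing down, gripper open.
Joint ranges: [-2.72, 2.72], [-1.05, 1.87], [-1.09, 1.28], [-1.99, 2.15], [-1.42, 1.44], [-3.14, 3.14]. Speed limits (rad/s): [2.79, 2.79, 3.14, 3.14, 3.14, 3.14].

### API

Orientations are given as [roll, pitch, yaw] about the fixed x, y, z axes, in that order (R = Rz(yaw) Ry(pitch) Rx(roll)).
In Python, from plant import manip, eyes gives the robot as it stands. The module is installed in compiled form; this text tells all that it offers.
- The arm moves only by the tool move_arm, never from a script. Its argument "rows" is a list of rows, each a list of 3 entries, a list of its own where there are three numbers: the shift along the tool's x, y, z scaled (see below), then the turn, a rotation vector about the tool's x, y, z scaled (see below), then the opening, from 0 (shut) to 1 (fully open). A call has 1 to 5 rows; each row shifts and turns the commanded pose from where the row before left it, along the tool's axes as they then stand; what a row does not reach is not made up. The controller multiplies each number of a shift by 6 cm and each number of a turn by 0.12 rad. A row lasts 1/8 s, in which the tool goes at most 62.5 mm and 10.7 degrees, less where a joint would pass 70% of its speed; a pose out of reach is approached as far as the arm can. A call with a number of a shift or a turn outside -1 to 1 is refused whole. A call with a gripper value outside its range is refused whole. The fingers move at their own pace and stop on an object; "force" is the grip in N (left out, the last holds). Time passes only in rows, so rows that do not move let the fingers close. It gives the time, the measured TCP pose, the force, the opening and the grip force at its end, in the units of the state.
- manip.state(): the state, without advancing time (a new reading comes with each control period).
- eyes.camera(name): name is "scene" or "top" or "wrist"; returns a dict with "img" (400x640x3 uint8, red, green, blue), "mtx" (3x3 intrinsics, pixels), "camera_from_world" (4x4, takes a point from world to camera coordinates); the wrist camera has in their place "mount" (4x4, takes a point from camera to tool coordinates, whose origin is the TCP and whose axes are the flange's). Camera axes: x right, y up, looking along -z (the intrinsics and any distortion apply to the point x, -y, -z); pixel columns grow to the right and rows downward; lengths in mm; the calibration is good to about 2 mm. A picture is of the moment at which its call begins: read the wrist's pose just before it. There is no depth.
- manip.sign_off(): hands the job in; it is judged then, once.
The state is a dict: "t": time; "q": joint angles; "joint_velocities": joint speeds; "joint_torque": joint torques, N m; "tcp_pos": TCP position; "orientation": TCP orientation; "ft_force": force on the tool from outside, world axes, zero at the start; "wrist_torque": the same for the moment, N m; "width": finger opening in mm; "gripper_force": force on a finger pad.
Only numpy, scipy, OpenCV 4.12 (cv2) and the standard library are available. Lean on these libraries where they do the work, as an engineer would, in place of code of your own. Each camera call takes 0.05 s, during which the arm holds its last target. There are 200 camera calls.

## Working session

There is one attempt and no reset: what is moved stays moved. The work goes in short steps, Python scripts to look and compute and a tool call to move; the robot and the scene stay as the last step left them, time stands still between calls to the robot, and variables do not carry over. Pictures are saved under pics/ and viewed, at most 10 in all, crops included, and the job is handed in when it is done.

Besides the shell and the picture viewer there is one more tool, called after "Request:" by a JSON object that holds its "api" and its "payload". move_arm: Moves the arm, as the interface text tells. Its arguments: {"type":"object","properties":{"rows":{"type":"array","items":{"type":"array"}},"force":{"type":"number"}},"required":["rows"]}

```bash
mkdir -p pics; python3 - <<'E'
from plant import manip, eyes
import cv2,json
print(manip.state())
for n in ("scene","top"):
    c=eyes.camera(n); cv2.imwrite(f"pics/{n}0.png",c["img"][:,:,::-1]); print(n,c["mtx"],c["camera_from_world"],[k for k in c])
E
```

```text
{'t': 0.0, 'q': array([-1.11397399e+00,  2.41447627e-01,  3.72624645e-03,  1.33520061e+00,
       -1.33768380e-06,  1.57078899e+00]), 'joint_velocities': array([ 1.64997272e-03,  9.07720427e-04,  1.62801541e-03,  1.16689120e-03,
       -5.65604797e-04,  5.36400170e-05]), 'joint_torque': array([ 1.11519639e-03, -3.72322190e+01,  2.52404702e+01,  1.69816188e-02,
        1.54051045e-04,  4.87367629e-06]), 'tcp_pos': array([ 220.27009177, -448.16227376,  230.39642794]), 'orientation': array([-3.13946699e+00,  1.32207573e-06,  4.56829679e-01]), 'ft_force': array([0.04793139, 0.32402682, 0.52453339]), 'wrist_torque': array([ 0.02285539, -0.02672024,  0.0404677 ]), 'gripper_force': 0.0, 'width': 85.21858680053109}
scene [[417.71875186   0.         327.19982217]
 [  0.         417.71875186 195.10183253]
 [  0.           0.           1.        ]] [[ 6.67501062e-01  7.44564310e-01  8.14373195e-03 -3.45178405e+02]
 [-6.15792409e-01  5.45842422e-01  5.68203976e-01  2.69571269e+02]
 [ 4.18619207e-01 -3.84291606e-01  8.22847447e-01 -1.53780258e+03]
 [ 0.00000000e+00  0.00000000e+00  0.00000000e+00  1.00000000e+00]] ['img', 'mtx', 'camera_from_world']
top [[504.58708864   0.         312.30182736]
 [  0.         504.58708864 195.65867302]
 [  0.           0.           1.        ]] [[ 2.86669739e-02 -9.99587803e-01 -1.55869919e-03 -1.58574889e+00]
 [ 9.84153897e-01  2.79513081e-02  1.75099488e-01 -5.39629968e+02]
 [-1.74983745e-01 -6.55357233e-03  9.84549511e-01 -1.68660153e+03]
 [ 0.00000000e+00  0.00000000e+00  0.00000000e+00  1.00000000e+00]] ['img', 'mtx', 'camera_from_world']
```

View pics/top0.png

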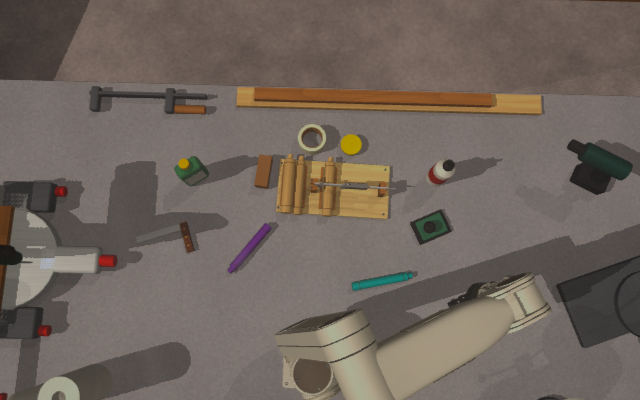

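View pics/scene0.png

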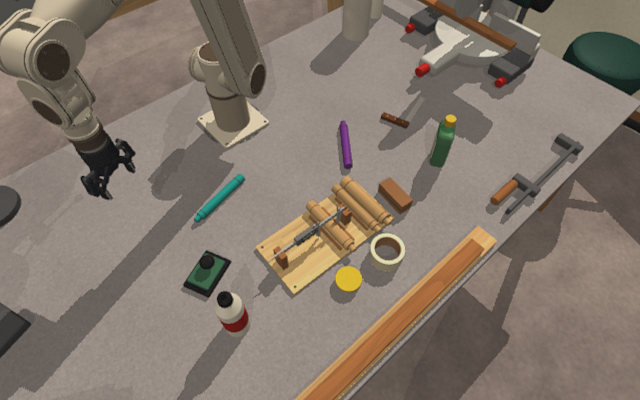

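The top view shows the board at about (278–391, 157–218). The caliper runs along row ~187 with its housing near (355,186), and the glue bottle is at (440,172). I'll enlarge the board in both views.

```bash
python3 - <<'E'
import cv2,numpy as np
a=cv2.imread("pics/top0.png")[145:230,265:400]; b=cv2.imread("pics/scene0.png")[170:300,245:405]
a=cv2.resize(a,(795,500),interpolation=cv2.INTER_CUBIC)
b=cv2.resize(b,(720,585),interpolation=cv2.INTER_CUBIC)
cv2.imwrite("pics/topc.png",a);cv2.imwrite("pics/scenec.png",b)
E
```

```text
(no output)
```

View pics/topc.png

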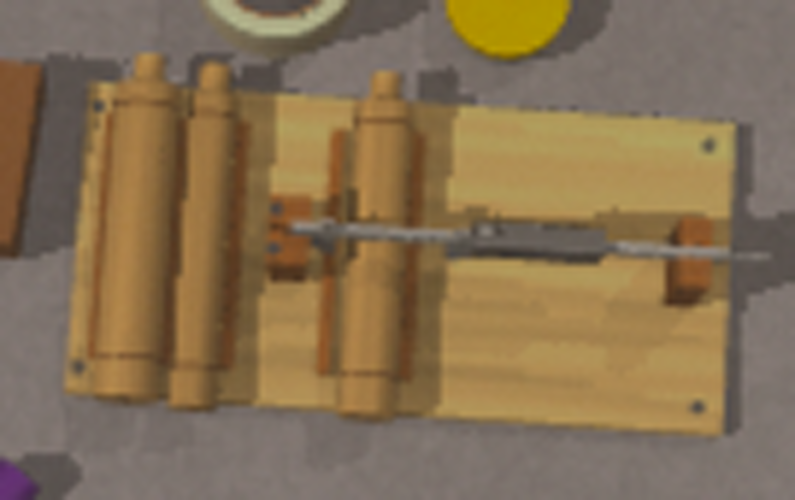

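View pics/scenec.png

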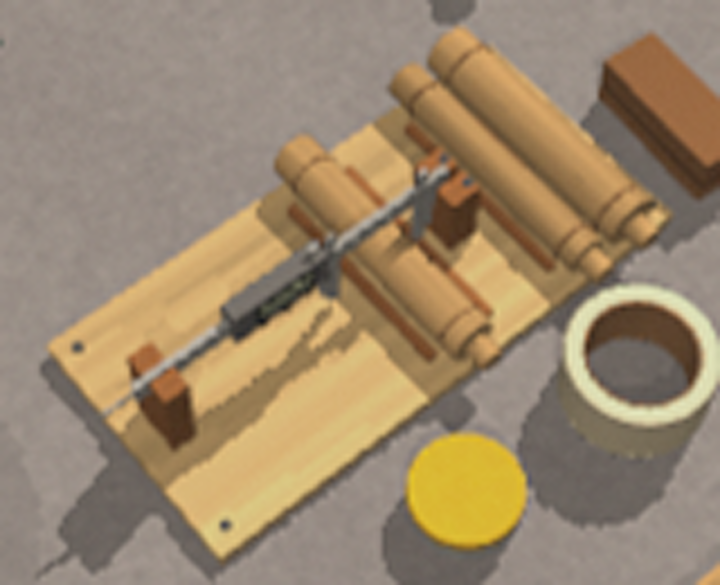

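The crops show the bed blank with the thick and thin ones beyond it, so the bed one is blank_mid. In the top crop, the board corners are at (92,85), (738,123), (722,435) and (65,392), and the housing is at about (470–607, 222–262). Next I'll fit the board frame from the corners and check it against the housing.

```bash
cat > h.py <<'E'
import numpy as np,cv2
from plant import manip,eyes
from scipy.spatial.transform import Rotation as R
def ray(c,uv,z,T=None):
    M=np.linalg.inv(c["camera_from_world"]) if T is None else T
    K=c["mtx"]; d=np.array([(uv[0]-K[0,2])/K[0,0],-(uv[1]-K[1,2])/K[1,1],-1])
    o=M[:3,3]; w=M[:3,:3]@d
    return o+w*(z-o[2])/w[2]
def proj(c,p,T=None):
    M=c["camera_from_world"] if T is None else np.linalg.inv(T)
    q=M[:3,:3]@np.asarray(p,float)+M[:3,3]; K=c["mtx"]
    return np.array([K[0,0]*q[0]/-q[2]+K[0,2],K[1,1]*-q[1]/-q[2]+K[1,2]])
def wrist():
    s=manip.state(); c=eyes.camera("wrist")
    T=np.eye(4);T[:3,:3]=R.from_euler("xyz",s["orientation"]).as_matrix();T[:3,3]=s["tcp_pos"]
    return c,T@c["mount"]
def delta(goal_p,goal_R):
    s=manip.state(); A=R.from_euler("xyz",s["orientation"])
    return A.inv().apply(np.asarray(goal_p)-s["tcp_pos"]),(A.inv()*goal_R).as_rotvec()
E
python3 - <<'E'
from h import *
t=eyes.camera("top"); s=eyes.camera("scene")
f=lambda u,v:(265+u*135/795,145+v*85/500); g=lambda u,v:(245+u*160/720,170+v*130/585)
print("cam",np.linalg.inv(t["camera_from_world"])[:3,3])
P=[ray(t,f(*p),12)[:2] for p in [(92,85),(738,123),(722,435),(65,392)]]
L=np.array([(95,155),(95,-235),(-95,-235),(-95,155)],float); P=np.array(P)
a,b=L-L.mean(0),P-P.mean(0); th=np.arctan2((a[:,0]*b[:,1]-a[:,1]*b[:,0]).sum(),(a*b).sum())
Rm=np.array([[np.cos(th),-np.sin(th)],[np.sin(th),np.cos(th)]]); o=P.mean(0)-Rm@L.mean(0)
print("th",th,"o",o,"res",P-(L@Rm.T+o))
# scene corners check: near-left(95,-235)?
for p in [(222,558),(50,348),(668,210)]: print("scene",(ray(s,g(*p),12)[:2]-o)@Rm)
for p in [(478,225),(603,235),(605,262),(465,250),(540,243)]: print("hous",(ray(t,f(*p),94)[:2]-o)@Rm)
for p in [(297,228),(770,257)]: print("beam ends",(ray(t,f(*p),84)[:2]-o)@Rm)
for p in [(225,320),(305,255),(240,335)]: print("scene hous",(ray(s,g(*p),94)[:2]-o)@Rm)
E
```

```text
cam [ 235.99654371    2.44500315 1755.0291705 ]
th -0.037171005752667845 o [574.10623779 -20.09745768] res [[-1.55084977 -0.91870682]
 [ 0.39515727 -0.87300844]
 [ 0.51111877  1.20782202]
 [ 0.64457373  0.58389324]]
scene [ 100.1283265  -231.22771625]
scene [ -86.26031703 -231.11097706]
scene [ 96.04560896 157.37244397]
hous [  5.56507828 -78.71318644]
hous [   4.41706633 -150.09489873]
hous [ -11.17179492 -151.96251445]
hous [ -9.43588119 -72.11429937]
hous [  -2.5787034  -114.51280134]
beam ends [-0.91431804 24.24312534]
beam ends [-1.00451693e-01 -2.47035136e+02]
scene hous [   8.24612312 -153.3940752 ]
scene hous [  3.45517119 -86.81964165]
scene hous [  22.29337366 -152.5961191 ]
```

```bash
cat >> h.py <<'E'
th=-0.0372; o=np.array([574.1,-20.1])
Rm=np.array([[np.cos(th),-np.sin(th)],[np.sin(th),np.cos(th)]])
W=lambda x,y,z:np.r_[Rm@[x,y]+o,z]
B=lambda p:np.r_[(np.asarray(p)[:2]-o)@Rm,p[2]]
G=lambda tilt=0:R.from_euler("z",th)*R.from_euler("y",-tilt)*R.from_euler("xyz",[np.pi,0,np.pi/2])
E
python3 - <<'E'
from h import *
d,r=delta(W(0,-114,220),G()); print(d/60,r/.12)
E
```

```text
[ 7.53865445 -2.13291791  0.18170414] [-9.86764561e-03 -5.72596988e-03 -8.97325985e+00]
```

Request:
{"api": "move_arm", "payload": {"rows": [[[0.94, -0.266, 0.02], [0, 0, 0], 1], [[0.94, -0.266, 0.02], [0, 0, 0], 1], [[0.94, -0.266, 0.02], [0, 0, 0], 1], [[0.94, -0.266, 0.02], [0, 0, 0], 1], [[0.94, -0.266, 0.02], [0, 0, 0], 1]]}}

```text
t: 0.82
tcp_pos: [439.6, -251.3, 225.2]
orientation: [3.141, 0.0, 0.457]
ft_force: [1.4, -0.0, 0.7]
width: 85.2
gripper_force: 0.0
```

Request:
{"api": "move_arm", "payload": {"rows": [[[0.94, -0.266, 0.02], [0, 0, 0], 1], [[0.94, -0.266, 0.02], [0, 0, 0], 1], [[0.94, -0.266, 0.02], [0, 0, 0], 1], [[0, 0, 0], [0, 0, -1], 1], [[0, 0, 0], [0, 0, -1], 1]]}}

```text
t: 1.45
tcp_pos: [569.6, -133.9, 220.8]
orientation: [-3.14, 0.001, 0.703]
ft_force: [0.3, -0.3, -0.0]
width: 85.7
gripper_force: 0.0
```

Request:
{"api": "move_arm", "payload": {"rows": [[[0, 0, 0], [0, 0, -1], 1], [[0, 0, 0], [0, 0, -1], 1], [[0, 0, 0], [0, 0, -1], 1], [[0, 0, 0], [0, 0, -1], 1], [[0, 0, 0], [0, 0, -1], 1]]}}

```text
t: 2.08
tcp_pos: [569.0, -135.1, 221.3]
orientation: [-3.141, 0.0, 1.301]
ft_force: [0.5, -0.4, 0.2]
width: 85.3
gripper_force: 0.0
```

Request:
{"api": "move_arm", "payload": {"rows": [[[0, 0, 0], [0, 0, -1], 1], [[0, 0, 0], [0, 0, -0.97], 1], [[0, 0, 0], [0, 0, 0], 1], [[0, 0, 0], [0, 0, 0], 1]]}}

```text
t: 2.58
tcp_pos: [569.1, -135.1, 221.5]
orientation: [-3.141, -0.0, 1.532]
ft_force: [-0.6, 0.5, 0.2]
width: 85.4
gripper_force: 0.0
```

```bash
python3 - <<'E'
from h import *
d,r=delta(W(0,-114,220),G()); print(d,r,manip.state()["q"])
c,T=wrist(); cv2.imwrite("pics/w1.png",c["img"][:,:,::-1]); np.savez("w1.npz",T=T,K=c["mtx"]); print(T)
for p in [(8,-76,94),(8,-152,94),(-8,-152,94),(0,0,56),(0,-206,82)]: print(p,proj(c,W(*p),T))
E
```

```text
[1.11660976 0.73658434 1.50572985] [-3.89050925e-04 -8.46157127e-05 -2.00496156e-03] [-2.33102986e-01  4.15497270e-01  2.26640833e-01  1.38233796e+00
  7.66660288e-06  1.37689830e+00]
[[ 9.99204597e-01  3.76995946e-02  1.29967201e-02  5.72742901e+02]
 [-3.98223078e-02  9.60412009e-01  2.75722607e-01 -6.55639840e+01]
 [-2.08757559e-03 -2.76020856e-01  9.61149379e-01  3.65118671e+02]
 [ 0.00000000e+00  0.00000000e+00  0.00000000e+00  1.00000000e+00]]
(8, -76, 94) [327.28273532 147.80616197]
(8, -152, 94) [326.82990097 225.21584537]
(-8, -152, 94) [310.66140082 225.24324785]
(0, 0, 56) [318.42446668  64.50827209]
(0, -206, 82) [318.8567045  267.90275919]
```

View pics/w1.png

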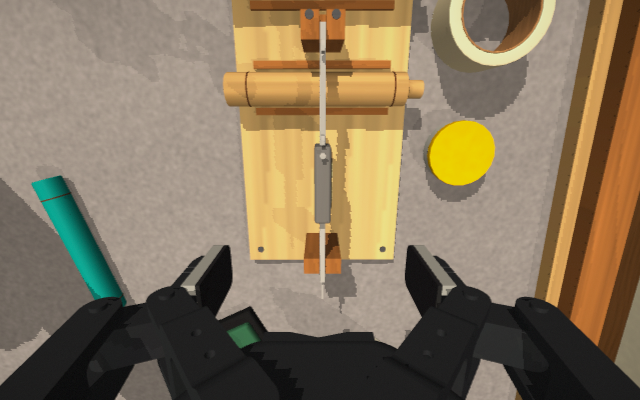

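The wrist view shows the housing at columns 315–330 and rows 144–223, a few pixels to +x of my prediction. I'll measure it with a mask.

```bash
python3 - <<'E'
from h import *
z=np.load("w1.npz"); c={"mtx":z["K"]}; T=z["T"]
hsv=cv2.cvtColor(cv2.imread("pics/w1.png"),cv2.COLOR_BGR2HSV)
m=((hsv[:,:,1]<60)).astype(np.uint8)
for r in range(24,300,12):
    xs=np.flatnonzero(m[r,300:345])+300
    if len(xs): print(r,xs.min(),xs.max(),len(xs),B(ray(c,((xs.min()+xs.max())/2,r),94 if 144<r<223 else 84,T)).round(1))
k=m.copy();k[:,:300]=0;k[:,345:]=0;print("rows wide",[r for r in range(130,240) if k[r].sum()>=10][::200] , min(r for r in range(130,240) if k[r].sum()>=10),max(r for r in range(130,235) if k[r].sum()>=10))
for r in (144,223): print(B(ray(c,(322,r),94,T)))
# board edges at z=12
for p in [(250,259),(394,259),(233,0+20),(410,20)]: print("edge",B(ray(c,p,12,T)).round(1))
E
```

```text
24 320 325 6 [ 3.6 27.7 84. ]
36 320 325 6 [ 3.6 18.5 84. ]
48 320 325 6 [ 3.6  9.1 84. ]
60 320 324 5 [ 3.2 -0.5 84. ]
72 320 325 6 [  3.6 -10.3  84. ]
84 320 325 6 [  3.7 -20.2  84. ]
96 320 325 6 [  3.7 -30.4  84. ]
108 320 325 6 [  3.7 -40.9  84. ]
120 320 325 6 [  3.7 -51.5  84. ]
132 320 324 5 [  3.2 -62.4  84. ]
144 316 328 13 [  3.3 -73.5  84. ]
156 315 330 16 [  3.6 -83.5  94. ]
168 315 330 16 [  3.6 -94.7  94. ]
180 315 330 16 [   3.7 -106.2   94. ]
192 315 330 16 [   3.7 -118.    94. ]
204 315 330 16 [   3.7 -130.    94. ]
216 315 329 15 [   3.2 -142.3   94. ]
228 320 324 5 [   3.3 -159.    84. ]
240 320 324 5 [   3.3 -172.4   84. ]
252 320 324 5 [   3.4 -186.1   84. ]
264 300 344 11 [   3.4 -200.2   84. ]
276 300 344 45 [   3.4 -214.7   84. ]
288 300 344 45 [   3.4 -229.5   84. ]
rows wide [144] 144 222
[  3.14783321 -72.53401055  94.        ]
[   3.21877863 -149.65131927   94.        ]
edge [ -92.  -232.3   12. ]
edge [ 100.1 -232.6   12. ]
edge [-91.2  50.5  12. ]
edge [97.8 49.9 12. ]
```

```bash
sed -i 's/^th=.*/th=-0.0372; o=np.array([577.8,-17.7])/' h.py; python3 - <<'E'
from h import *
d,r=delta(W(0,-113.5,61),G()); print(d/60,r/.12)
E
```

```text
[0.0691842  0.07293468 2.67629153] [-0.00227943 -0.00068963 -0.01428086]
```

Request:
{"api": "move_arm", "payload": {"rows": [[[0.069, 0.073, 0.4], [0, 0, -0.014], 1], [[0, 0, 0.6], [0, 0, 0], 1], [[0, 0, 0.6], [0, 0, 0], 1], [[0, 0, 0.6], [0, 0, 0], 1], [[0, 0, 0.46], [0, 0, 0], 1]]}}

```text
t: 3.25
tcp_pos: [573.0, -131.0, 60.4]
orientation: [-3.14, -0.0, 1.534]
ft_force: [-0.4, -0.8, -0.9]
width: 85.6
gripper_force: 0.0
```

Request:
{"api": "move_arm", "payload": {"rows": [[[0, 0, 0], [0, 0, 0], 1], [[0, 0, 0], [0, 0, 0], 1]]}}

```text
t: 3.5
tcp_pos: [574.5, -131.4, 63.2]
orientation: [3.14, 0.0, 1.534]
ft_force: [0.5, -0.3, 0.7]
width: 85.4
gripper_force: 0.0
```

```bash
python3 - <<'E'
from h import *
d,r=delta(W(0,-113.5,61),G()); print(d,r,manip.state()["ft_force"])
c,T=wrist(); cv2.imwrite("pics/w2.png",c["img"][:,:,::-1])
E
```

```text
[ 0.19596112 -0.95453035  2.23462411] [0.00161554 0.00029326 0.00087778] [ 0.48731102 -0.26854943  0.67768334]
```

View pics/w2.png

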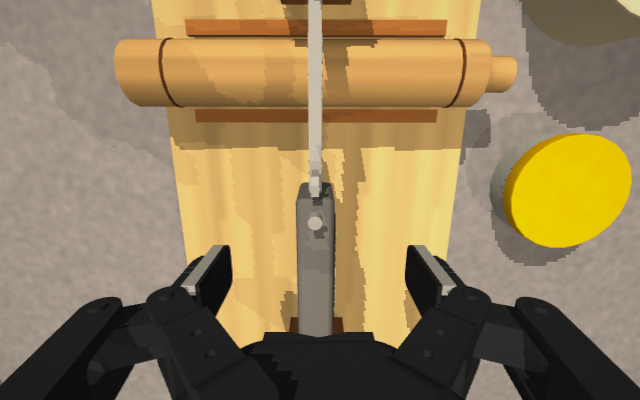

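The housing top is centred at column ~316 and the pads at ~318.5, so the tool sits about 1 mm too far to +x. I'll nudge it over and close gently.

Request:
{"api": "move_arm", "payload": {"rows": [[[0, -0.016, 0.035], [0, 0, 0], 1], [[0, 0, 0], [0, 0, 0], 0.3], [[0, 0, 0], [0, 0, 0], 0.3], [[0, 0, 0], [0, 0, 0], 0.3], [[0, 0, 0], [0, 0, 0], 0.3]], "force": 20}}

```text
t: 4.18
tcp_pos: [572.7, -131.1, 60.0]
orientation: [3.142, -0.0, 1.535]
ft_force: [0.2, -0.4, -0.3]
width: 25.3
gripper_force: 0.0
```

Request:
{"api": "move_arm", "payload": {"rows": [[[0, 0, 0], [0, 0, 0], 0], [[0, 0, 0], [0, 0, 0], 0], [[0, 0, 0], [0, 0, 0], 0], [[0, 0, 0], [0, 0, 0], 0]]}}

```text
t: 4.68
tcp_pos: [572.7, -131.1, 60.1]
orientation: [3.142, -0.0, 1.535]
ft_force: [-1.0, -0.3, 1.1]
width: 15.6
gripper_force: 26.9
```

```bash
python3 - <<'E'
from h import *
s=manip.state(); print(s["ft_force"],s["wrist_torque"],s["width"],s["gripper_force"],B(s["tcp_pos"]))
E
```

```text
[-1.03165119 -0.32832581  1.11845615] [ 0.07157065  0.11058822 -0.10855517] 15.638489398576205 26.88696563243866 [  -0.84497745 -113.52376678   60.05557651]
```

Request:
{"api": "move_arm", "payload": {"rows": [[[0.05, 0, 0], [0, 0, 0], 0], [[0.08, 0, 0], [0, 0, 0], 0], [[0.08, 0, 0], [0, 0, 0], 0], [[0.08, 0, 0], [0, 0, 0], 0], [[0.05, 0, 0], [0, 0, 0], 0]]}}

```text
t: 5.3
tcp_pos: [573.5, -110.3, 60.0]
orientation: [3.142, 0.0, 1.535]
ft_force: [-1.0, 0.7, 0.8]
width: 15.7
gripper_force: 27.0
```

Request:
{"api": "move_arm", "payload": {"rows": [[[0.02, 0, 0], [0, 0, 0], 0], [[0.02, 0, 0], [0, 0, 0], 0], [[0.0, 0, 0], [0, 0, 0], 0], [[0.0, 0, 0], [0, 0, 0], 0]]}}

```text
t: 5.8
tcp_pos: [573.6, -108.2, 60.1]
orientation: [3.141, -0.0, 1.535]
ft_force: [-1.1, 0.1, 2.0]
width: 15.4
gripper_force: 27.1
```

```bash
python3 - <<'E'
from h import *
s=manip.state(); print(s["ft_force"],s["wrist_torque"],s["width"],s["gripper_force"],B(s["tcp_pos"]))
E
```

```text
[-1.06968031  0.11259533  2.03065171] [ 0.06828852  0.08040081 -0.10376584] 15.416305356941267 27.05233722925186 [ -0.82956473 -90.60634093  60.05867905]
```

Request:
{"api": "move_arm", "payload": {"rows": [[[0.02, 0, 0], [0, 0, 0], 0], [[0.02, 0, 0], [0, 0, 0], 0], [[0.0, 0, 0], [0, 0, 0], 0], [[0.0, 0, 0], [0, 0, 0], 0]]}}

```text
t: 6.3
tcp_pos: [573.7, -105.9, 60.0]
orientation: [3.141, -0.0, 1.535]
ft_force: [0.0, 0.6, 2.5]
width: 15.8
gripper_force: 27.1
```

Request:
{"api": "move_arm", "payload": {"rows": [[[0.02, 0, 0], [0, 0, 0], 0], [[0.0, 0, 0], [0, 0, 0], 0], [[0.0, 0, 0], [0, 0, 0], 0]]}}

```text
t: 6.68
tcp_pos: [573.7, -104.6, 60.0]
orientation: [3.141, -0.0, 1.535]
ft_force: [0.2, 0.2, 4.2]
width: 15.6
gripper_force: 27.1
```

Request:
{"api": "move_arm", "payload": {"rows": [[[0.02, 0, 0], [0, 0, 0], 0], [[0.0, 0, 0], [0, 0, 0], 0], [[0.0, 0, 0], [0, 0, 0], 0]]}}

```text
t: 7.05
tcp_pos: [573.8, -103.4, 60.0]
orientation: [3.142, -0.0, 1.535]
ft_force: [-0.1, 0.5, 3.5]
width: 15.5
gripper_force: 27.1
```

Request:
{"api": "move_arm", "payload": {"rows": [[[0.02, 0, 0], [0, 0, 0], 0], [[0.0, 0, 0], [0, 0, 0], 0], [[0.0, 0, 0], [0, 0, 0], 0]]}}

```text
t: 7.42
tcp_pos: [573.8, -102.2, 60.0]
orientation: [3.142, -0.0, 1.535]
ft_force: [-0.5, 0.1, 1.9]
width: 15.5
gripper_force: 27.1
```

```bash
python3 - <<'E'
from h import *
s=manip.state(); print(s["ft_force"],s["wrist_torque"],B(s["tcp_pos"]))
c,T=wrist(); w=c["img"][0:220,100:520]; s=eyes.camera("scene")["img"][185:265,290:370]
a=cv2.resize(w,(700,367)); b=cv2.resize(s,(233,233),interpolation=cv2.INTER_CUBIC)
im=np.zeros((600,700,3),np.uint8); im[:367]=a; im[367:,:233]=b
t=eyes.camera("top")["img"][165:205,300:380]; im[367:,240:700]=cv2.resize(t,(460,233),interpolation=cv2.INTER_CUBIC)
cv2.imwrite("pics/w3.png",im[:,:,::-1])
E
```

```text
[-0.53189601  0.06739387  1.94990916] [-0.03215501  0.04878508 -0.09866496] [ -0.85727049 -84.63879185  60.03036969]
```

View pics/w3.png

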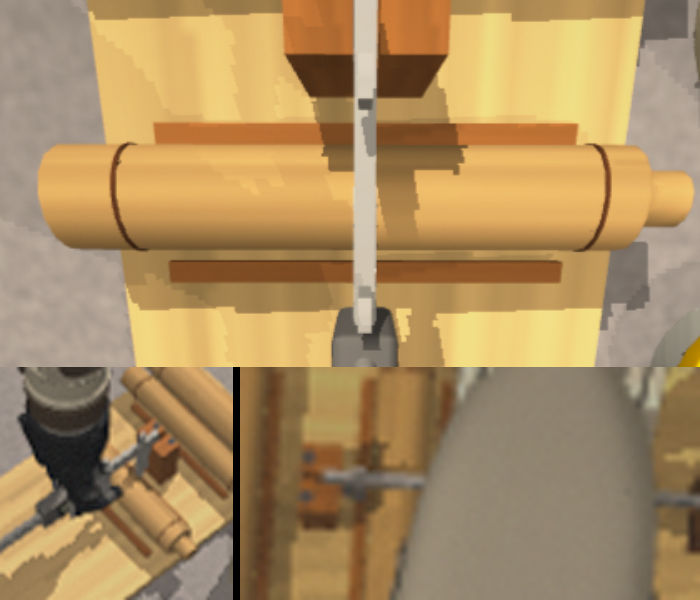

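The wrist crop shows the blank already pushed off the near strip (rows 248 and 260). It is moving toward the fixed jaw, so I'll keep stepping.

Request:
{"api": "move_arm", "payload": {"rows": [[[0.02, 0, 0], [0, 0, 0], 0], [[0.0, 0, 0], [0, 0, 0], 0], [[0.0, 0, 0], [0, 0, 0], 0]]}}

```text
t: 7.95
tcp_pos: [573.9, -101.1, 60.1]
orientation: [3.141, -0.0, 1.535]
ft_force: [0.4, 0.9, 2.9]
width: 15.7
gripper_force: 27.2
```

Request:
{"api": "move_arm", "payload": {"rows": [[[0.02, 0, 0], [0, 0, 0], 0], [[0.0, 0, 0], [0, 0, 0], 0], [[0.0, 0, 0], [0, 0, 0], 0]]}}

```text
t: 8.32
tcp_pos: [573.9, -100.1, 60.1]
orientation: [3.141, 0.0, 1.535]
ft_force: [-0.2, -1.0, 3.2]
width: 15.6
gripper_force: 27.2
```

Request:
{"api": "move_arm", "payload": {"rows": [[[0.012, 0, 0], [0, 0, 0], 0], [[0.0, 0, 0], [0, 0, 0], 0], [[0.0, 0, 0], [0, 0, 0], 0]]}}

```text
t: 8.7
tcp_pos: [573.9, -99.6, 60.1]
orientation: [3.141, 0.001, 1.535]
ft_force: [0.1, -3.8, 2.5]
width: 16.0
gripper_force: 27.2
```

Request:
{"api": "move_arm", "payload": {"rows": [[[0.012, 0, 0], [0, 0, 0], 0], [[0.0, 0, 0], [0, 0, 0], 0], [[0.0, 0, 0], [0, 0, 0], 0]]}}

```text
t: 9.07
tcp_pos: [574.0, -98.6, 60.0]
orientation: [3.141, 0.0, 1.535]
ft_force: [-0.0, -3.4, 2.5]
width: 15.7
gripper_force: 27.2
```

Request:
{"api": "move_arm", "payload": {"rows": [[[0.01, 0, 0], [0, 0, 0], 0], [[0.0, 0, 0], [0, 0, 0], 0], [[0.0, 0, 0], [0, 0, 0], 0]]}}

```text
t: 9.45
tcp_pos: [574.0, -98.4, 60.1]
orientation: [3.141, 0.001, 1.535]
ft_force: [-0.3, -4.1, 3.3]
width: 15.6
gripper_force: 27.2
```

Request:
{"api": "move_arm", "payload": {"rows": [[[0.01, 0, 0], [0, 0, 0], 0], [[0.0, 0, 0], [0, 0, 0], 0], [[0.0, 0, 0], [0, 0, 0], 0]]}}

```text
t: 9.82
tcp_pos: [574.0, -98.3, 60.1]
orientation: [3.141, 0.002, 1.534]
ft_force: [0.8, -5.9, 2.5]
width: 15.8
gripper_force: 27.2
```

Request:
{"api": "move_arm", "payload": {"rows": [[[0.015, 0, 0], [0, 0, 0], 0], [[0.0, 0, 0], [0, 0, 0], 0], [[0.0, 0, 0], [0, 0, 0], 0]]}}

```text
t: 10.2
tcp_pos: [573.9, -98.2, 60.1]
orientation: [3.141, 0.003, 1.534]
ft_force: [-1.2, -8.4, 2.7]
width: 15.9
gripper_force: 27.2
```

```bash
python3 - <<'E'
from h import *
s=manip.state(); print(s["ft_force"],s["wrist_torque"],B(s["tcp_pos"]))
c,T=wrist(); w=c["img"][0:240,180:480]
cv2.imwrite("pics/w4.png",cv2.resize(w,(750,600))[:,:,::-1])
for p in [(0,0,84),(0,-35,84),(0,-17.5,47),(0,2,70),(0,16,70)]: print(p,(proj(c,W(*p),T)-[180,0])*2.5)
E
```

```text
[-1.17986864 -8.37616944  2.70917687] [-1.50361168  0.11030243  0.08844995] [ -0.86503768 -80.58169013  60.09281036]
(0, 0, 84) [346.81021371 208.97510371]
(0, -35, 84) [346.83580247 434.37910258]
(0, -17.5, 47) [346.81601223 315.67138575]
(0, 2, 70) [346.80674619 204.12253328]
(0, 16, 70) [346.79633084 113.20838074]
```

View pics/w4.png

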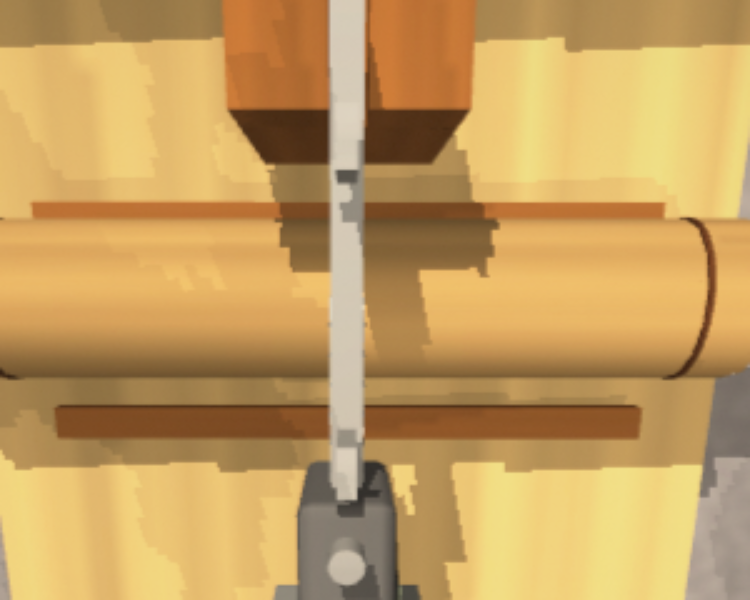

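The jaws are shut: the arm has stalled at 8 N and the geometry fits a 35 mm gap. I'll raise the grip and relieve the push.

Request:
{"api": "move_arm", "payload": {"rows": [[[-0.02, 0, 0], [0, 0, 0], 0], [[-0.015, 0, 0], [0, 0, 0], 0], [[0.0, 0, 0], [0, 0, 0], 0]], "force": 50}}

```text
t: 10.62
tcp_pos: [573.9, -98.5, 60.1]
orientation: [3.142, -0.0, 1.535]
ft_force: [-1.0, -2.9, 3.9]
width: 15.3
gripper_force: 52.5
```

```bash
cat > avg.py <<'E'
from h import *
F=[];P=[];Q=[]
for i in range(10):
    eyes.camera("top"); s=manip.state(); F.append(s["ft_force"]);P.append(B(s["tcp_pos"]));Q.append(s["wrist_torque"])
print(np.mean(F,0).round(2),np.mean(Q,0).round(3),np.mean(P,0).round(2),s["t"],s["width"],s["gripper_force"])
E
python3 avg.py
```

```text
[-0.46 -4.01  4.24] [-0.755  0.084 -0.074] [ -0.84 -80.86  60.11] 11.125 15.32475957585262 52.541404366493225
```

Request:
{"api": "move_arm", "payload": {"rows": [[[-0.025, 0, 0], [0, 0, 0], 0], [[0.0, 0, 0], [0, 0, 0], 0], [[0.0, 0, 0], [0, 0, 0], 0]]}}

```text
t: 11.5
tcp_pos: [573.9, -99.3, 60.1]
orientation: [3.141, -0.001, 1.535]
ft_force: [0.0, 0.6, 4.3]
width: 15.3
gripper_force: 52.7
```

```bash
python3 avg.py
```

```text
[-0.32  0.67  5.01] [ 0.103  0.057 -0.044] [ -0.84 -82.12  60.06] 12.0 15.673091975183274 52.684797048568726
```

Request:
{"api": "move_arm", "payload": {"rows": [[[0.018, 0, 0], [0, 0, 0], 0], [[0.0, 0, 0], [0, 0, 0], 0], [[0.0, 0, 0], [0, 0, 0], 0]]}}

```text
t: 12.38
tcp_pos: [574.0, -99.0, 60.1]
orientation: [3.141, 0.0, 1.535]
ft_force: [-0.1, -0.9, 5.6]
width: 15.1
gripper_force: 52.7
```

```bash
python3 avg.py
```

```text
[-0.15 -0.03  4.91] [ 0.012  0.062 -0.021] [ -0.85 -81.35  60.06] 12.875 15.028686598477632 52.71624505519867
```

Request:
{"api": "move_arm", "payload": {"rows": [[[0, 0, -0.08], [0, 0, 0], 0], [[0, 0, -0.1], [0, 0, 0], 0], [[0, 0, -0.1], [0, 0, 0], 0], [[0, 0, 0], [0, 0, 0], 0], [[0, 0, 0], [0, 0, 0], 0]]}}

```text
t: 13.5
tcp_pos: [573.4, -98.9, 76.7]
orientation: [-3.141, -0.0, 1.535]
ft_force: [0.2, 0.2, -2.1]
width: 15.5
gripper_force: 51.7
```

```bash
python3 avg.py
```

```text
[-0.28 -0.52 -2.58] [-0.095  0.04   0.017] [ -1.21 -81.29  76.6 ] 14.0 15.287105890023316 51.64450943470001
```

Request:
{"api": "move_arm", "payload": {"rows": [[[0, 0, -0.15], [0, 0, 0], 0], [[0, 0, -0.2], [0, 0, 0], 0], [[0, 0, -0.2], [0, 0, 0], 0], [[0, 0, -0.2], [0, 0, 0], 0], [[0, 0, -0.2], [0, 0, 0], 0]]}}

```text
t: 14.62
tcp_pos: [574.1, -98.9, 135.0]
orientation: [3.141, 0.0, 1.535]
ft_force: [0.1, -0.8, -2.1]
width: 15.1
gripper_force: 51.6
```

Request:
{"api": "move_arm", "payload": {"rows": [[[0, 0, -0.25], [0, 0, 0], 0], [[0, 0, -0.25], [0, 0, 0], 0], [[0, 0, -0.2], [0, 0, 0], 0], [[0, 0, -0.1], [0, 0, 0], 0], [[0, 0, 0], [0, 0, 0], 0]]}}

```text
t: 15.25
tcp_pos: [574.1, -99.0, 182.3]
orientation: [3.141, 0.0, 1.535]
ft_force: [0.4, 0.5, -1.9]
width: 15.7
gripper_force: 51.6
```

```bash
python3 avg.py; python3 - <<'E'
from h import *
c,T=wrist(); s=eyes.camera("scene")["img"]; im=np.zeros((600,640,3),np.uint8)
im[:250]=c["img"][:250]; im[250:]=cv2.resize(s[120:295,220:540],(640,350),interpolation=cv2.INTER_CUBIC)
cv2.imwrite("pics/w5.png",im[:,:,::-1])
d,r=delta(W(0,-80,290),G(1.25)); print(d/60,r/.12,manip.state()["q"])
E
```

```text
[ 0.1   0.08 -2.47] [ 0.001 -0.002  0.002] [ -1.17 -81.28 181.31] 15.75 15.556832545488067 51.63561522960663
[ 0.02181153  0.01524485 -1.80488469] [-1.04182655e+01 -6.86205776e-03  9.13951667e-03] [-1.70696903e-01  4.27845022e-01  1.41362360e-01  1.28450724e+00
 -1.48356371e-06  1.43601578e+00]
```

View pics/w5.png

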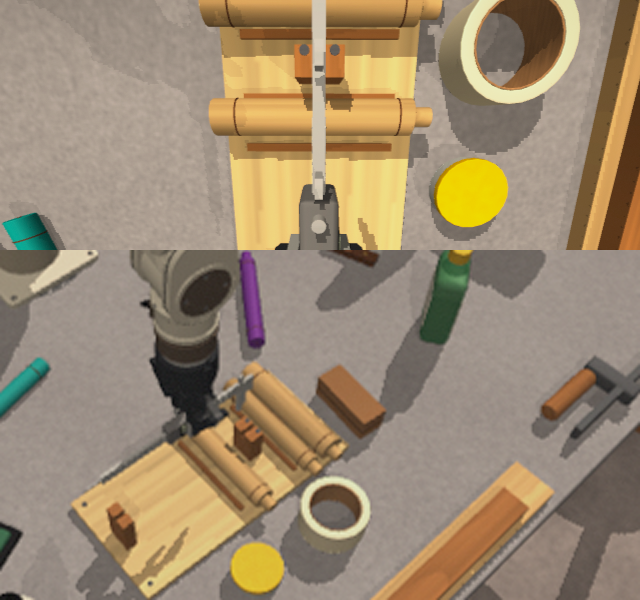

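The caliper is up clear, its weight is the only load, and the blank is in its bed. Next I raise it further and tip.

Request:
{"api": "move_arm", "payload": {"rows": [[[0, 0, -0.25], [0, 0, 0], 0], [[0, 0, -0.4], [0, 0, 0], 0], [[0, 0, -0.4], [-0.2, 0, 0], 0], [[0, 0, -0.2], [-0.5, 0, 0], 0], [[0, 0, 0], [-0.7, 0, 0], 0]], "force": 60}}

```text
t: 16.48
tcp_pos: [575.2, -99.2, 260.0]
orientation: [2.966, 0.001, 1.535]
ft_force: [-0.5, -0.1, -2.8]
width: 15.4
gripper_force: 59.7
```

Request:
{"api": "move_arm", "payload": {"rows": [[[0, 0, 0], [-0.7, 0, 0], 0], [[0, 0, 0], [-0.7, 0, 0], 0], [[0, 0, 0], [-0.7, 0, 0], 0], [[0, 0, 0], [-0.7, 0, 0], 0], [[0, 0, 0], [-0.7, 0, 0], 0]]}}

```text
t: 17.1
tcp_pos: [573.3, -98.9, 258.6]
orientation: [2.549, 0.001, 1.535]
ft_force: [0.3, -0.1, -2.9]
width: 15.1
gripper_force: 59.7
```

Request:
{"api": "move_arm", "payload": {"rows": [[[0, 0, 0], [-0.7, 0, 0], 0], [[0, 0, 0], [-0.7, 0, 0], 0], [[0, 0, 0], [-0.7, 0, 0], 0], [[0, 0, 0], [-0.7, 0, 0], 0], [[0, 0, 0], [-0.7, 0, 0], 0]]}}

```text
t: 17.73
tcp_pos: [573.1, -99.0, 258.4]
orientation: [2.129, 0.001, 1.535]
ft_force: [1.5, 0.3, -2.9]
width: 15.1
gripper_force: 59.8
```

Request:
{"api": "move_arm", "payload": {"rows": [[[0, 0, 0], [-0.7, 0, 0], 0], [[0, 0, 0], [-0.7, 0, 0], 0], [[0, 0, 0], [-0.5, 0, 0], 0], [[0, 0, 0], [-0.2, 0, 0], 0], [[0, 0, 0], [0, 0, 0], 0]]}}

```text
t: 18.35
tcp_pos: [573.2, -98.9, 256.3]
orientation: [1.883, -0.0, 1.535]
ft_force: [-0.5, -0.1, -1.8]
width: 15.1
gripper_force: 59.9
```

```bash
python3 avg.py; python3 - <<'E'
from h import *
s0=manip.state(); print(s0["tcp_pos"],s0["orientation"],R.from_euler("xyz",s0["orientation"]).as_matrix()[:,1:],s0["q"])
t=eyes.camera("top"); s=eyes.camera("scene"); c=eyes.camera("wrist")["img"]; im=np.zeros((600,800,3),np.uint8)
im[:300,:400]=cv2.resize(t["img"][130:235,255:395],(400,300)); im[:300,400:]=cv2.resize(s["img"][120:285,240:460],(400,300)); im[300:,:480]=cv2.resize(c,(480,300))
cv2.imwrite("pics/f1.png",im[:,:,::-1])
E
```

```text
[-0.    0.02 -2.26] [0.043 1.383 0.003] [ -0.92 -81.38 257.6 ] 18.85 15.393499169264311 59.87039387226105
[573.67476337 -98.89845528 257.11161983] [1.88118511e+00 1.19630363e-04 1.53492119e+00] [[ 0.30523642  0.95160089]
 [-0.01084111 -0.03419003]
 [ 0.95221489 -0.30542886]] [-0.30129081  0.05967368 -1.07507559 -0.81384609  0.25241238  1.48784878]
```

View pics/f1.png

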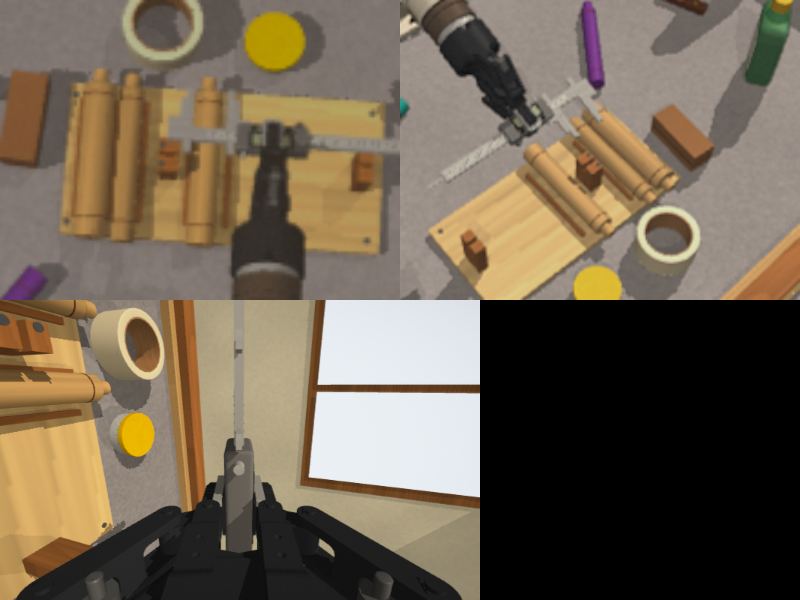

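The display looks up (tilted about 72°), the caliper hangs free at about 260 mm, and the blanks are in place. The load is steady, so I'm handing in.

```bash
python3 -c "
from plant import manip
s=manip.state();print(abs(s['joint_velocities']).max());print(manip.sign_off())"
```

```text
0.003184156294819183
the job is handed in; nothing more can be done
None
```

I shut the caliper on the middle (35 mm) blank, lifted it clear, tipped it display-up by about 72° and handed it in, held still about 26 cm above the bench; no verdict came back, and the jaw setting (within about 0.5 mm) is inferred from arm position and contact force, not read directly.

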